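# Slide a battery pack under the charging dock's hood until it is home

### The arm

A 6-joint arm with a two-finger parallel gripper is mounted at the origin on the work surface. World frame = base frame: x ahead of the robot, y to its left, z up, the work surface at z = 0. Lengths are in m, angles in rad, forces in N, time in s.
With the tool pointing down it reaches from about 0.15 to 0.775 m from the base axis. Payload 6.1 kg.
Tool frame: the origin (TCP) lies on the centre line of the jaws, within the pads' length; the fingertips stand 25 mm ahead of it and the grasp point (between the pads) lies 6 mm ahead of it; z points along the fingers, y is the direction in which the jaws open and shut (so a half turn about z gives the same grasp; the last joint's range is limited). The gripper opens to 85 mm and grips with 20 to 120 N. Pads are 22 mm wide; open, the fingers measure 114 mm over their backs; the gripper's body (76 mm by 85 mm) begins 54 mm behind the grasp point. The pads swing forward as they close: fully open they stand 13 mm farther back than shut.
Start: joints at [-1.162, 0.126, -0.04, 1.405, 0, 1.571], TCP at [0.209, -0.482, 0.256] pointing down, gripper open.
Joint ranges: [-2.72, 2.72], [-0.95, 1.95], [-1.27, 1.35], [-1.78, 2.02], [-1.46, 1.47], [-3.14, 3.14]. Speed limits (rad/s): [2.39, 2.39, 3.01, 3.14, 3.14, 3.14].

### API

Orientations are given as a rotation vector (axis times angle).
In Python, from plant import sense, snapshot, close_job gives the robot as it stands.
- The arm moves only by the tool servo_tool, never from a script. Its argument "plan" is a list of rows, each a list of 3 entries, a list of its own where there are three numbers: the closure, from 0 (fully open) to 1 (shut), then the shift along the tool's x, y, z as a fraction of full scale, then the turn, a rotation vector about the tool's x, y, z as a fraction of full scale. A call has 1 to 12 rows; each row is the pose to reach, as a shift and turn from the pose commanded when the call began, along the tool's axes at that moment, turning the shorter way round; what a row does not reach only later rows make up. Full scale, the value 1, is 80 mm for a shift and pi rad for a turn. A row lasts 1/8 s, in which the tool goes at most 62.5 mm and 10.7 degrees, less where a joint would pass 70% of its speed; a pose out of reach is approached as far as the arm can. A call with a number of a shift or a turn outside -1 to 1 is refused whole. A call with a gripper value outside its range is refused whole. The fingers move at their own pace and stop on an object; the grip force is fixed at half the most. Time passes only in rows, so rows that repeat a pose let the fingers close. It gives the time, the measured TCP pose, the force and the opening at its end, in the units of the state.
- sense(): the state, without advancing time (a new reading comes with each control period).
- snapshot(name): name is "scene" or "top"; returns a dict with "img" (480x640x3 uint8, blue, green, red), "depth" (480x640 float32, m along the optical axis (not along the pixel's ray), 0 where there is no reading), "fx", "fy", "cx", "cy" (pixels), "xyz" and "orientation" of the camera in the world. Camera axes: x right, y up, looking along -z (the intrinsics and any distortion apply to the point x, -y, -z); pixel columns grow to the right and rows downward; lengths in m; the calibration is good to about 2 mm. A picture is of the moment at which its call begins.
- close_job(): hands the job in, once; it reports no verdict.
The state is a dict: "clock": time; "joint_positions": joint angles; "dq": joint speeds; "joint_efforts": joint torques, N m; "tool_pos": TCP position; "eef_rot": TCP orientation; "wrist_force": force on the tool from outside, world axes, zero at the start; "ft_torque": the same for the moment, N m; "width": finger opening in m.
Only numpy, scipy, OpenCV 4.12 (cv2) and the standard library are available. Lean on these libraries where they do the work, as an engineer would, in place of code of your own. Each camera call takes 0.05 s, during which the arm holds its last target. There are 200 camera calls.

### The job

Pick up the blue battery pack, set it on the deck of the charging dock with its black bevelled nose towards the yellow hood, and slide it in under the hood, past the sprung toe, until it is fully home against the hidden stop and its contact pin is pressed in. Press it home by feel with 15 to 20 N, no harder, then let go and leave the pack home. Leave the grey pack and the other things on the bench where they are.

Things in the scene. Friction and masses are not known exactly. Their poses are not given: they have to be found in the camera images.
- pack: blue battery pack to load: brick 90 long (own x), 44 wide (y), 20 high, 0.2 to 0.4 kg. Origin: centre of its underside. Its nose (+x end, last 18 mm) is black, bevelled on top from 20 down to 14 mm high. A black upright grip fin stands on its rear: 24 long (x), 12 thick (y), from 20 to 46 mm above the underside, centred at x = -26 mm
- pack_grip (a point): on the blue pack: middle of the grip fin, 35 mm above the pack's underside, 26 mm behind its centre
- pack_nose (a point): on the blue pack: bottom middle of the nose's end face, 45 mm ahead of its centre
- dock: charging dock, fixed to the table: an open deck leading under a yellow-topped hood. Origin: on the table, under the middle of the hood's mouth; own +x points into the hood (the way to slide), y across, z up. The hood reaches from x = 0 to 70 mm, 66 mm wide, its top 36 mm above the table, with a black housing on it up to 50 mm
- dock_deck (a point): middle of the open deck's top, 6 mm above the table, 55 mm before the mouth. The deck is 90 mm wide and reaches from x = -110 to 0 mm of the dock. Two aluminium rails on it, 8 mm high, narrow like a funnel from 65 mm between them at the open end to 47 mm at the mouth
- dock_mouth (a point): bottom middle of the mouth of the pocket under the hood, at deck height: 47 mm wide, 22 mm high. Inside, out of sight, is a rigid stop whose face lies somewhere from 34 to 48 mm in from the mouth, set differently each time: it can only be felt
- dock_toe (a point): lowest point of the rounded steel toe hanging on a spring from the hood's roof, 12 mm inside the mouth, 17.5 mm above the deck. The bevelled nose lifts it; it then presses on the pack's top with about 4 N, so that the pack drags (some 2 to 10 N to slide) and stays where it is left
- pin (a joint): the sprung contact pin in the stop's face, in m: 0 free (standing 4 mm out of the face), 0.004 pressed flush with the face, when the pack's nose meets the rigid stop; its spring takes under 2 N. The pack is home when the pin is pressed in nearly fully (over 2.5 mm)
- spare: a second battery pack of the same shape but grey, to be left alone. Origin: centre of its underside
- driver: yellow screwdriver lying on the table, 170 mm long, to be left alone
- spool: solder spool, 48 mm across, 36 mm high, to be left alone
- tape: black roll of tape lying flat, 60 mm across, 20 mm high, to be left alone
- car: red toy car, 120 mm long, to be left alone
Not all that is in view belongs to the job. Leave any purple look-alike of the pack alone. Leave any pink look-alike of the dock alone.

How it is judged:
By the outcome, as a careful person would: the job done as asked, in the order asked, and still so for the second after the job is handed in, with the robot touching nothing.
It also fails if it takes over 69 s, if anything falls off the work surface, if the arm or the gripper's body presses on something with over 40 N, if the wrist force passes 120 N, or if a joint passes its speed limit or range.

## Working session

There is one attempt and no reset: what is moved stays moved. The work goes in short steps, Python scripts to look and compute and a tool call to move; the robot and the scene stay as the last step left them, time stands still between calls to the robot, and variables do not carry over. Pictures are saved under pics/ and viewed, about 8 in all and at most 12, crops included, and the job is handed in when it is done.

Besides the shell and the picture viewer there is one more tool, called after "Emit:" by a JSON object that holds its "method" and its "body". servo_tool: Moves the arm, as the interface text tells. Its arguments: {"type":"object","properties":{"plan":{"type":"array"}},"required":["plan"]}

```bash
mkdir -p pics; ls; cat > h.py <<'E'
import numpy as np, cv2
from scipy.spatial.transform import Rotation as R
from plant import sense, snapshot, close_job
def camR(s):
    o=np.array(s["orientation"],float)
    return o if o.shape==(3,3) else (R.from_rotvec(o).as_matrix() if o.size==3 else R.from_quat(o).as_matrix())
def ray(s,u,v):
    d=np.array([(u-s["cx"])/s["fx"],-(v-s["cy"])/s["fy"],-1.0])
    return camR(s)@d
def onplane(s,u,v,z):
    d=ray(s,u,v);c=np.array(s["xyz"]);return c+d*(z-c[2])/d[2]
def bydepth(s,u,v):
    return np.array(s["xyz"])+ray(s,u,v)*s["depth"][int(v),int(u)]
E
python3 - <<'E'
from h import *
for n in("scene","top"):
    s=snapshot(n);cv2.imwrite(f"pics/{n}0.png",s["img"])
    print(n,{k:v for k,v in s.items() if k not in("img","depth")})
    np.save(f"pics/{n}0d.npy",s["depth"])
print(sense())
E
```

```text
pics
scene {'fx': 503.5534481749279, 'fy': 503.5534481749279, 'cx': 315.2517735596191, 'cy': 235.9053022464842, 'xyz': array([1.10270912, 0.23168536, 0.65719528]), 'orientation': array([0.47176334, 0.82391434, 1.9671878 ])}
top {'fx': 553.4953135343059, 'fy': 553.4953135343059, 'cx': 319.91029085013224, 'cy': 236.31552599699745, 'xyz': array([ 0.3840468 , -0.09113311,  1.19149939]), 'orientation': array([ 0.13481478, -0.14048129, -1.57240132])}
{'clock': 0.1, 'joint_positions': array([-1.16196404e+00,  1.26386199e-01, -4.05091542e-02,  1.40539112e+00,
       -1.16606512e-05,  1.57083306e+00]), 'dq': array([-2.33373173e-03,  2.65389764e-04,  3.27316983e-03, -2.77650047e-03,
        1.67895911e-04,  3.60999821e-05]), 'joint_efforts': array([ 8.81819487e-04, -4.36908531e+01,  3.53604412e+01,  1.37806608e-02,
        5.86458123e-05,  1.13984854e-06]), 'tool_pos': array([ 0.20857623, -0.48143738,  0.25557043]), 'eef_rot': array([-3.07476892e+00, -6.37376974e-01,  4.92901941e-04]), 'wrist_force': array([0.44382875, 0.21496564, 0.08042762]), 'ft_torque': array([ 0.01648994, -0.00562203,  0.00836137]), 'width': 0.08540101042805999}
```

View pics/scene0.png

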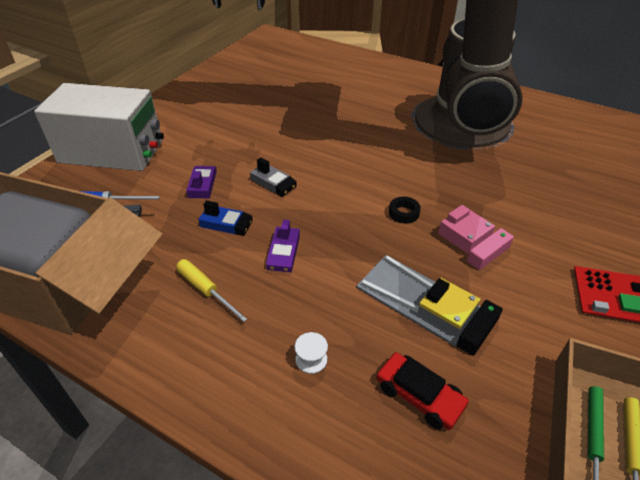

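View pics/top0.png

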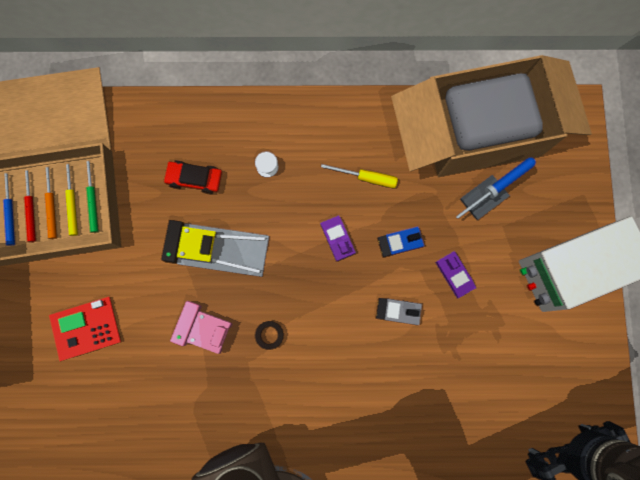

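```bash
python3 - <<'E'
from h import *
t=cv2.imread("pics/top0.png");s=cv2.imread("pics/scene0.png")
a=cv2.resize(t[205:285,360:440],None,fx=5,fy=5,interpolation=cv2.INTER_CUBIC)
b=cv2.resize(t[205:285,155:275],(600,400),interpolation=cv2.INTER_CUBIC)[:, :400]
b=cv2.resize(t[205:285,158:274],(400,276),interpolation=cv2.INTER_CUBIC);b=cv2.copyMakeBorder(b,0,24,0,0,0)
c=cv2.resize(s[190:250,190:270],(400,300),interpolation=cv2.INTER_CUBIC)
d=cv2.resize(s[250:355,350:510],(400,262),interpolation=cv2.INTER_CUBIC);d=cv2.copyMakeBorder(d,0,38,0,0,0)
a=cv2.resize(t[215:275,362:442],(400,300),interpolation=cv2.INTER_CUBIC)
cv2.imwrite("pics/crop.png",np.vstack([np.hstack([a,b]),np.hstack([c,d])]))
E
```

```text
(no output)
```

View pics/crop.png

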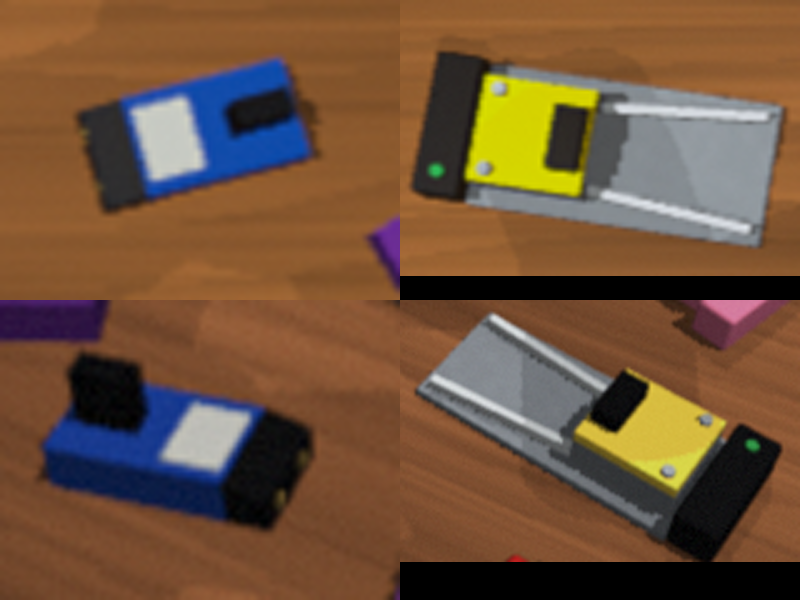

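```bash
cat >> h.py <<'E'
def rect_world(s,mask,z):
    "minAreaRect of the largest blob, hull corners cast on plane z"
    c,_=cv2.findContours(mask,cv2.RETR_EXTERNAL,cv2.CHAIN_APPROX_NONE)
    h=max(c,key=cv2.contourArea)[:,0,:]
    P=np.array([onplane(s,u,v,z)[:2] for u,v in h])*1000
    (cx,cy),(w,l),a=cv2.minAreaRect(P.astype(np.float32))
    return (round(cx,1),round(cy,1)),(round(w,1),round(l,1)),round(a,1)
def hsvmask(img,lo,hi,box):
    m=cv2.inRange(cv2.cvtColor(img,cv2.COLOR_BGR2HSV),lo,hi);k=np.zeros_like(m);x0,y0,x1,y1=box;k[y0:y1,x0:x1]=m[y0:y1,x0:x1]
    return cv2.morphologyEx(k,cv2.MORPH_CLOSE,np.ones((3,3),np.uint8))
E
python3 - <<'E'
from h import *
s=snapshot("top");im=s["img"]
blue=hsvmask(im,(100,150,110),(130,255,255),(370,215,440,270))
print("blue",rect_world(s,blue,.02))
wh=hsvmask(im,(0,0,150),(180,60,255),(370,215,430,270));print("label",rect_world(s,wh,.02))
yl=hsvmask(im,(24,150,120),(35,255,255),(160,205,240,285));print("yellow",rect_world(s,yl,.036))
dk=hsvmask(im,(0,0,0),(180,255,60),(370,215,440,270))
n,l,st,ce=cv2.connectedComponentsWithStats(dk)
for i in range(1,n):
    if st[i,4]>15: print("dark",st[i],ce[i],onplane(s,*ce[i],.046)*1000,onplane(s,*ce[i],.018)*1000)
for u,v in((402,242),(412,238),(395,243),(212,240),(240,253),(190,245),(204,245)): print(u,v,bydepth(s,u,v)*1000)
rl=hsvmask(im,(0,0,190),(180,40,255),(214,225,275,280))
n,l,st,ce=cv2.connectedComponentsWithStats(rl)
for i in range(1,n):
    if st[i,4]>15:
        v,u=np.nonzero(l==i);P=np.array([onplane(s,a,b,.014)[:2]*1000 for a,b in zip(u,v)])
        print("rail",ce[i],cv2.fitLine(P.astype(np.float32),cv2.DIST_L2,0,.01,.01).ravel(),P.min(0),P.max(0))
gr=hsvmask(im,(0,0,70),(180,70,255),(150,200,290,300));print("deck",rect_world(s,gr,.006))
# scene camera
s=snapshot("scene");im=s["img"]
yl=hsvmask(im,(22,120,120),(35,255,255),(400,260,500,345));print("yellow sc",rect_world(s,yl,.036))
wh=hsvmask(im,(0,0,150),(180,60,255),(195,195,255,240));print("label sc",rect_world(s,wh,.02))
E
```

```text
blue ((581.9, -277.7), (43.7, 72.1), 14.2)
label ((577.4, -257.7), (30.9, 24.7), 13.8)
yellow ((574.4, 166.3), (71.8, 67.1), 81.2)
dark [407 233  15   9  77] [413.79220779 236.74025974] [ 584.71374367 -293.29974963   46.        ] [ 589.61874371 -298.24140727   18.        ]
dark [378 236  13  21 164] [384.01219512 246.05487805] [ 565.25177559 -230.13873336   46.        ] [ 569.68105726 -233.53651548   18.        ]
402 242 [ 578.26854782 -272.44776385   18.0855782 ]
412 238 [ 581.64921669 -289.03586361   48.30414357]
395 243 [ 575.61495427 -256.83991985   21.51806983]
212 240 [581.47457765 131.96820026  38.55754416]
240 253 [557.85151118  76.64657121   8.22951694]
190 245 [571.06643014 178.04613057  38.44478683]
204 245 [569.21977522 146.4006048   48.78809378]
rail [242.1559633  237.00917431] [6.3132904e-02 9.9800515e-01 5.9185712e+02 7.1838310e+01] [587.23617795  26.79504215] [596.52566911 117.59399994]
rail [237.44660194 265.90291262] [2.3990817e-01 9.7079557e-01 5.2915546e+02 8.0783813e+01] [517.93626276  36.66449629] [542.12332471 124.75213381]
deck ((566.3, 113.9), (186.1, 91.1), 81.1)
yellow sc ((578.2, 167.3), (71.5, 67.4), 81.1)
label sc ((580.4, -256.3), (32.5, 24.1), 14.3)
```

```bash
cat >> h.py <<'E'
def togo(xyz,heading):
    "units: shift in tool axes now and turn so tool x (or -x) points along heading (deg), tool down"
    st=sense();T=R.from_rotvec(st["eef_rot"]);p=np.array(st["tool_pos"])
    h=[]
    for k in(0,180):
        a=np.radians(heading+k);x=np.array([np.cos(a),np.sin(a),0]);z=np.array([0,0,-1.]);y=np.cross(z,x)
        h.append((T.inv()*R.from_matrix(np.c_[x,y,z])).as_rotvec())
    for d in h: print("turn/pi",np.round(d/np.pi,4),"deg",np.round(np.degrees(d),1))
    print("shift now-axes",np.round(T.inv().apply(np.array(xyz)-p)/.08,3))
    d=min(h,key=np.linalg.norm);print("shift after-turn axes",np.round((T*R.from_rotvec(d)).inv().apply(np.array(xyz)-p)/.08,3))
    print("tool x",T.as_matrix()[:,0].round(3),"y",T.as_matrix()[:,1].round(3),"q6",st["joint_positions"][5])
def st():
    s=sense();T=R.from_rotvec(s["eef_rot"]).as_matrix()
    print(round(s["clock"],2),(np.array(s["tool_pos"])*1000).round(1),"F",np.round(s["wrist_force"],1),"F tool",(T.T@s["wrist_force"]).round(1),"w",round(s["width"]*1000,1),"hd",np.degrees(np.arctan2(T[1,0],T[0,0])).round(2),"z",T[:,2].round(3))
E
python3 -c "
from h import *
togo([.5875,-.2937,.12],104.2);st()"
```

```text
turn/pi [-3.000e-04 -2.000e-04 -4.488e-01] deg [ -0.   -0.  -80.8]
turn/pi [-2.000e-04  3.000e-04  5.512e-01] deg [-0.   0.  99.2]
shift now-axes [ 5.279 -0.27   1.698]
shift after-turn axes [1.114 5.167 1.698]
tool x [0.918 0.398 0.   ] y [ 0.398 -0.918 -0.001] q6 1.5707912189012787
0.2 [ 208.6 -481.5  255.8] F [ 0.5  1.5 -0.6] F tool [ 1.  -1.2  0.6] w 85.5 hd 23.42 z [-0.     0.001 -1.   ]
```

Emit:
{"method": "servo_tool", "body": {"plan": [[0,[0.2,0,0],[0,0,-0.059]],[0,[0.4,0,0],[0,0,-0.118]],[0,[0.6,0,0],[0,0,-0.177]],[0,[0.8,0,0],[0,0,-0.236]],[0,[1,0,0],[0,0,-0.295]],[0,[1,0,0],[0,0,-0.354]],[0,[1,0,0],[0,0,-0.412]],[0,[1,0,0],[0,0,-0.449]],[0,[1,0,0],[0,0,-0.449]]]}}

```text
clock: 1.32
tool_pos: [0.2821, -0.4498, 0.2561]
eef_rot: [-1.93, -2.478, -0.0]
wrist_force: [-0.5, -0.3, 0.2]
width: 0.085
```

Emit:
{"method": "servo_tool", "body": {"plan": [[0,[0.12,0.5,0.1],[0,0,0]],[0,[0.238,1,0.2],[0,0,0]]]}}

```text
clock: 1.58
tool_pos: [0.3555, -0.4116, 0.2402]
eef_rot: [1.934, 2.475, -0.0]
wrist_force: [-0.3, -0.4, -0.6]
width: 0.0856
```

Emit:
{"method": "servo_tool", "body": {"plan": [[0,[0.12,0.5,0.1],[0,0,0]],[0,[0.238,1,0.2],[0,0,0]]]}}

```text
clock: 1.82
tool_pos: [0.4288, -0.373, 0.224]
eef_rot: [-1.932, -2.477, 0.0]
wrist_force: [0.1, 0.5, -0.5]
width: 0.0854
```

Emit:
{"method": "servo_tool", "body": {"plan": [[0,[0.12,0.5,0.1],[0,0,0]],[0,[0.238,1,0.2],[0,0,0]]]}}

```text
clock: 2.08
tool_pos: [0.5018, -0.3348, 0.2079]
eef_rot: [-1.932, -2.477, 0.0]
wrist_force: [-0.2, -1.2, 0.6]
width: 0.0851
```

Emit:
{"method": "servo_tool", "body": {"plan": [[0,[0.12,0.5,0.1],[0,0,0]],[0,[0.238,1,0.2],[0,0,0]],[0,[0.238,1,0.2],[0,0,0]],[0,[0.238,1,0.2],[0,0,0]]]}}

```text
clock: 2.58
tool_pos: [0.5732, -0.2974, 0.192]
eef_rot: [-1.93, -2.478, 0.001]
wrist_force: [0.4, -0.0, 0.3]
width: 0.0855
```

```bash
python3 -c "
from h import *
st();togo([.5875,-.2937,.10],104.2)"
```

```text
2.58 [ 573.2 -297.4  192. ] F [ 0.4 -0.   0.3] F tool [-0.1  0.4 -0.3] w 85.5 hd 104.18 z [-0.001  0.    -1.   ]
turn/pi [-0.0003 -0.0001 -0.0001] deg [-0. -0. -0.]
turn/pi [-2.000e-04  4.000e-04  9.999e-01] deg [-0.0e+00  1.0e-01  1.8e+02]
shift now-axes [1.00e-03 1.86e-01 1.15e+00]
shift after-turn axes [1.000e-03 1.850e-01 1.151e+00]
tool x [-0.245  0.97   0.   ] y [ 0.97   0.245 -0.001] q6 0.8447649373959852
```

Emit:
{"method": "servo_tool", "body": {"plan": [[0,[0,0.185,0.5],[0,0,0]],[0,[0,0.185,1],[0,0,0]],[0,[0,0.185,1],[0,0,0]]]}}

```text
clock: 2.95
tool_pos: [0.5851, -0.2935, 0.1095]
eef_rot: [-1.928, -2.473, 0.002]
wrist_force: [-0.3, -0.6, 1.0]
width: 0.0854
```

Emit:
{"method": "servo_tool", "body": {"plan": [[0,[0,0,0.3],[0,0,0]],[0,[0,0,0.55],[0,0,0]],[0,[0,0,0.7],[0,0,0]],[0,[0,0,0.75],[0,0,0]],[0,[0,0,0.75],[0,0,0]],[0,[0,0,0.75],[0,0,0]]]}}

```text
clock: 3.7
tool_pos: [0.5883, -0.294, 0.0533]
eef_rot: [1.928, 2.478, 0.0]
wrist_force: [-0.5, -0.3, -0.4]
width: 0.0858
```

```bash
python3 -c "
from h import *
st()
s=snapshot('scene');t=snapshot('top')
a=cv2.resize(s['img'][130:270,160:320],(456,400));b=cv2.resize(t['img'][190:300,345:460],(344,330));b=cv2.copyMakeBorder(b,0,70,0,0,0)
cv2.imwrite('pics/g1.png',np.hstack([a,b]))"
```

```text
3.7 [ 588.3 -294.    53.3] F [-0.5 -0.3 -0.4] F tool [-0.2 -0.6  0.4] w 85.8 hd 104.24 z [ 0.001 -0.001 -1.   ]
```

View pics/g1.png

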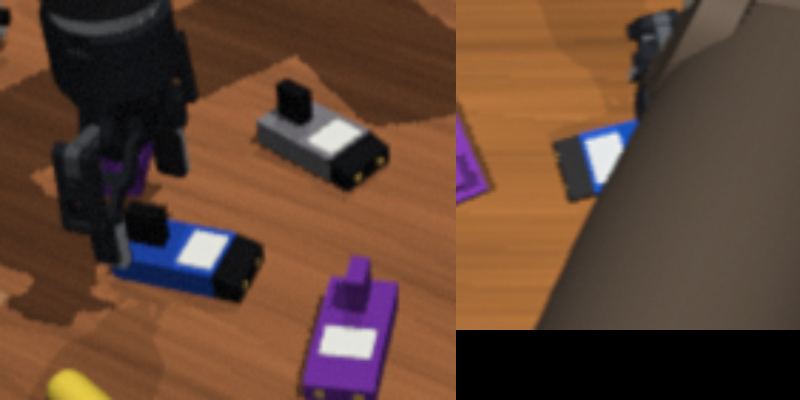

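Emit:
{"method": "servo_tool", "body": {"plan": [[0.5,[0,0,0],[0,0,0]],[0.75,[0,0,0],[0,0,0]],[1,[0,0,0],[0,0,0]],[1,[0,0,0],[0,0,0]],[1,[0,0,0],[0,0,0]],[1,[0,0,0],[0,0,0]],[1,[0,0,0],[0,0,0]],[1,[0,0,0],[0,0,0]]]}}

```text
clock: 4.8
tool_pos: [0.5878, -0.2938, 0.0523]
eef_rot: [-1.929, -2.48, 0.0]
wrist_force: [-1.0, -0.7, -0.8]
width: 0.0104
```

Emit:
{"method": "servo_tool", "body": {"plan": [[1,[0,0,-0.1],[0,0,0]],[1,[0,0,-0.3],[0,0,0]],[1,[0,0,-0.6],[0,0,0]],[1,[0,0,-0.9],[0,0,0]],[1,[0,0,-0.9],[0,0,0]],[1,[0,0,-0.9],[0,0,0]]]}}

```text
clock: 5.55
tool_pos: [0.5877, -0.2936, 0.1238]
eef_rot: [-1.929, -2.479, 0.0]
wrist_force: [0.6, -0.0, -3.0]
width: 0.0104
```

```bash
python3 -c "
from h import *
st();togo([.565,.06,.13],81.2)"
```

```text
5.55 [ 587.7 -293.6  123.8] F [ 0.6 -0.  -3. ] F tool [-0.2  0.6  3. ] w 10.4 hd 104.25 z [-0.  0. -1.]
turn/pi [-1.00e-04 -1.00e-04  1.28e-01] deg [-0. -0. 23.]
turn/pi [ 1.00e-04 -2.00e-04 -8.72e-01] deg [   0.   -0. -157.]
shift now-axes [ 4.354  0.813 -0.076]
shift after-turn axes [ 4.324 -0.956 -0.077]
tool x [-0.246  0.969  0.   ] y [ 0.969  0.246 -0.   ] q6 0.8588264346880098
```

Emit:
{"method": "servo_tool", "body": {"plan": [[1,[0.3,0,0],[0,0,0.035]],[1,[0.6,0,0],[0,0,0.07]],[1,[1,0,0],[0,0,0.105]],[1,[1,0,0],[0,0,0.128]]]}}

```text
clock: 6.05
tool_pos: [0.5668, -0.2139, 0.1229]
eef_rot: [-2.383, -2.042, 0.002]
wrist_force: [-0.1, -0.2, -3.5]
width: 0.0111
```

Emit:
{"method": "servo_tool", "body": {"plan": [[1,[0.4,-0.08,0],[0,0,0]],[1,[0.829,-0.159,0],[0,0,0]]]}}

```text
clock: 6.3
tool_pos: [0.5648, -0.148, 0.1227]
eef_rot: [-2.385, -2.042, 0.002]
wrist_force: [-0.4, 0.7, -3.8]
width: 0.0106
```

Emit:
{"method": "servo_tool", "body": {"plan": [[1,[0.4,-0.08,0],[0,0,0]],[1,[0.829,-0.159,0],[0,0,0]]]}}

```text
clock: 6.55
tool_pos: [0.5623, -0.0801, 0.1228]
eef_rot: [-2.384, -2.043, 0.002]
wrist_force: [0.2, 0.2, -3.7]
width: 0.0106
```

Emit:
{"method": "servo_tool", "body": {"plan": [[1,[0.4,-0.08,0],[0,0,0]],[1,[0.829,-0.159,0],[0,0,0]]]}}

```text
clock: 6.8
tool_pos: [0.5599, -0.0127, 0.1229]
eef_rot: [-2.384, -2.043, 0.003]
wrist_force: [0.6, -0.2, -3.5]
width: 0.0104
```

Emit:
{"method": "servo_tool", "body": {"plan": [[1,[0.3,-0.06,0],[0,0,0]],[1,[0.6,-0.12,0],[0,0,0]],[1,[0.829,-0.159,0],[0,0,0]],[1,[0.829,-0.159,0],[0,0,0]],[1,[0.829,-0.159,0],[0,0,0]]]}}

```text
clock: 7.42
tool_pos: [0.5583, 0.0533, 0.1239]
eef_rot: [-2.385, -2.044, 0.001]
wrist_force: [0.5, -0.4, -4.0]
width: 0.0108
```

```bash
python3 -c "
from h import *
st();togo([.5584,.054,.08],81.2)
s=snapshot('scene');t=snapshot('top')
a=cv2.resize(s['img'][200:350,330:510],(480,400));b=cv2.resize(t['img'][200:290,160:290],(320,222));b=cv2.copyMakeBorder(b,0,178,0,0,0)
cv2.imwrite('pics/p1.png',np.hstack([a,b]));cv2.imwrite('pics/s1.png',s['img']);cv2.imwrite('pics/t1.png',t['img'])"
```

```text
7.42 [558.3  53.3 123.9] F [ 0.5 -0.4 -4. ] F tool [-0.4  0.5  4. ] w 10.8 hd 81.19 z [-0.001 -0.001 -1.   ]
turn/pi [-0.0002  0.0002 -0.    ] deg [-0.  0. -0.]
turn/pi [3.e-04 3.e-04 1.e+00] deg [1.0e-01 1.0e-01 1.8e+02]
shift now-axes [0.009 0.    0.549]
shift after-turn axes [ 0.008 -0.     0.549]
tool x [ 0.153  0.988 -0.001] y [ 0.988 -0.153 -0.001] q6 1.819987451259924
```

View pics/p1.png

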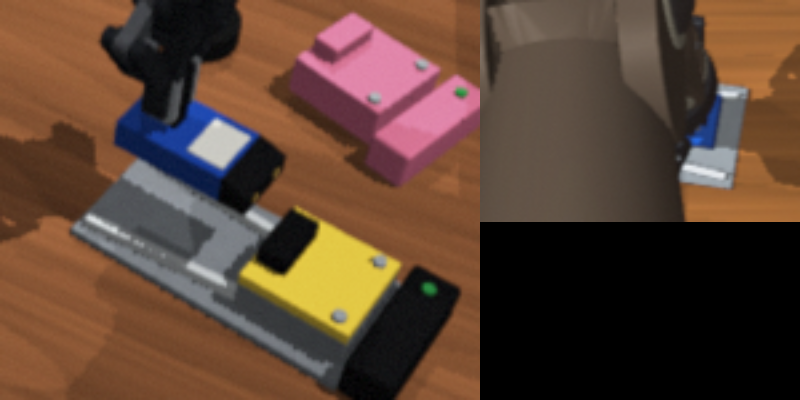

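Emit:
{"method": "servo_tool", "body": {"plan": [[1,[-0.275,0,0.1],[0,0,0]],[1,[-0.275,0,0.4],[0,0,0]],[1,[-0.275,0,0.6],[0,0,0]],[1,[-0.275,0,0.7],[0,0,0]],[1,[-0.275,0,0.7],[0,0,0]],[1,[-0.275,0,0.7],[0,0,0]]]}}

```text
clock: 8.28
tool_pos: [0.5556, 0.0321, 0.069]
eef_rot: [2.385, 2.044, 0.001]
wrist_force: [-0.1, -0.2, -2.7]
width: 0.0106
```

```bash
python3 - <<'E'
from h import *
st()
s=snapshot('scene');im=s['img']
wh=hsvmask(im,(0,0,140),(180,60,255),(340,225,440,290))
n,l,sts,ce=cv2.connectedComponentsWithStats(wh)
for i in range(1,n):
    if sts[i,4]>30: print(sts[i],ce[i])
z=(sense()["tool_pos"][2]-.052)+.02
yl=hsvmask(im,(22,120,120),(35,255,255),(400,260,500,345));Y=rect_world(s,yl,.036);print("yellow",Y)
d=np.array([.153,.988]);n_=np.array([-.988,.153])
M=np.array(Y[0])-35*d
i=max([i for i in range(1,n) if abs(ce[i][0]-410)<60],key=lambda i:sts[i,4])
print("label rect",rect_world(s,((l==i)*255).astype(np.uint8),z))
P=onplane(s,*ce[i],z)[:2]*1000;G=np.array(sense()["tool_pos"][:2])*1000
print("label",P,"in dock",(P-M)@d,(P-M)@n_,"rel grip",(P-G)@d,(P-G)@n_)
cv2.imwrite('pics/p2.png',cv2.resize(im[220:340,340:500],(800,600),interpolation=cv2.INTER_CUBIC))
E
```

```text
8.28 [555.6  32.1  69. ] F [-0.1 -0.2 -2.7] F tool [-0.2 -0.1  2.7] w 10.6 hd 81.21 z [ 0.001  0.    -1.   ]
[385 262  22  18 221] [395.79638009 270.76470588]
[420 276  13  11  57] [425.66666667 281.10526316]
[362 280  22  10  73] [371.49315068 284.90410959]
yellow ((578.5, 167.3), (71.7, 68.3), 81.3)
label rect ((563.9, 69.9), (23.7, 32.6), 79.7)
label [564.02788479  70.00021513] in dock -63.36206607573375 -0.5884172597901323 rel grip 38.68109469737221 -2.477462891712367
```

View pics/p2.png

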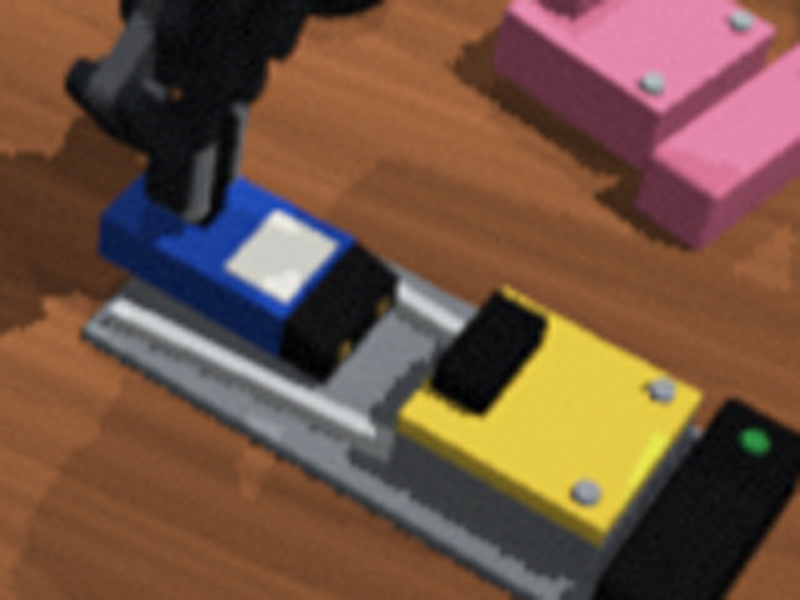

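Emit:
{"method": "servo_tool", "body": {"plan": [[1,[0,0,0.05],[0,0,0]],[1,[0,0,0.1],[0,0,0]],[1,[0,0,0.12],[0,0,0]],[1,[0,0,0.12],[0,0,0]],[1,[0,0,0.12],[0,0,0]]]}}

```text
clock: 8.95
tool_pos: [0.5551, 0.032, 0.0587]
eef_rot: [2.385, 2.044, 0.0]
wrist_force: [-0.5, 1.0, -4.0]
width: 0.0106
```

Emit:
{"method": "servo_tool", "body": {"plan": [[1,[0,0,0.012],[0,0,0]],[1,[0,0,0.012],[0,0,0]]]}}

```text
clock: 9.2
tool_pos: [0.5552, 0.032, 0.0583]
eef_rot: [2.385, 2.044, 0.001]
wrist_force: [-2.8, 0.3, 2.4]
width: 0.0103
```

Emit:
{"method": "servo_tool", "body": {"plan": [[1,[0.06,0,-0.005],[0,0,0]],[1,[0.12,0,-0.005],[0,0,0]],[1,[0.18,0,-0.005],[0,0,0]],[1,[0.24,0,-0.005],[0,0,0]],[1,[0.3,0,-0.005],[0,0,0]],[1,[0.3,0,-0.005],[0,0,0]]]}}

```text
clock: 9.95
tool_pos: [0.5591, 0.0565, 0.0583]
eef_rot: [-2.384, -2.045, -0.002]
wrist_force: [0.2, -0.2, 0.5]
width: 0.0102
```

```bash
python3 -c "
from h import *
st()"
```

```text
9.95 [559.1  56.5  58.3] F [ 0.2 -0.2  0.5] F tool [-0.1  0.3 -0.5] w 10.2 hd 81.24 z [ 0.     0.001 -1.   ]
```

Emit:
{"method": "servo_tool", "body": {"plan": [[1,[0.04,0,0],[0,0,0]],[1,[0.08,0,0],[0,0,0]],[1,[0.12,0,0],[0,0,0]],[1,[0.16,0,0],[0,0,0]],[1,[0.19,0,0],[0,0,0]],[1,[0.19,0,0],[0,0,0]]]}}

```text
clock: 10.7
tool_pos: [0.5612, 0.0711, 0.0582]
eef_rot: [-2.385, -2.045, -0.001]
wrist_force: [0.3, -2.8, 3.6]
width: 0.0106
```

```bash
python3 -c "
from h import *
st()"
```

```text
10.7 [561.2  71.1  58.2] F [ 0.3 -2.8  3.6] F tool [-2.7  0.7 -3.6] w 10.6 hd 81.22 z [ 0.  0. -1.]
```

Emit:
{"method": "servo_tool", "body": {"plan": [[1,[0.04,0,0],[0,0,0]],[1,[0.08,0,0],[0,0,0]],[1,[0.12,0,0],[0,0,0]],[1,[0.12,0,0],[0,0,0]]]}}

```text
clock: 11.2
tool_pos: [0.5627, 0.0806, 0.0582]
eef_rot: [-2.385, -2.045, -0.001]
wrist_force: [-0.9, -2.9, 3.8]
width: 0.0103
```

Emit:
{"method": "servo_tool", "body": {"plan": [[1,[0.03,0,0],[0,0,0]],[1,[0.06,0,0],[0,0,0]],[1,[0.1,0,0],[0,0,0]],[1,[0.1,0,0],[0,0,0]]]}}

```text
clock: 11.7
tool_pos: [0.5636, 0.0866, 0.0582]
eef_rot: [2.384, 2.042, -0.004]
wrist_force: [-2.8, -10.3, 6.0]
width: 0.0109
```

```bash
python3 -c "
from h import *
st()"
```

```text
11.7 [563.6  86.6  58.2] F [ -2.8 -10.3   6. ] F tool [-10.6  -1.1  -5.9] w 10.9 hd 81.14 z [-0.    -0.004 -1.   ]
```

Emit:
{"method": "servo_tool", "body": {"plan": [[1,[0.025,0,0],[0,0,0]],[1,[0.025,0,0],[0,0,0]]]}}

```text
clock: 11.95
tool_pos: [0.5638, 0.0882, 0.0583]
eef_rot: [2.384, 2.041, -0.005]
wrist_force: [-2.5, -12.3, 5.6]
width: 0.0104
```

Emit:
{"method": "servo_tool", "body": {"plan": [[1,[0.025,0,0],[0,0,0]],[1,[0.025,0,0],[0,0,0]]]}}

```text
clock: 12.2
tool_pos: [0.5641, 0.09, 0.0582]
eef_rot: [2.384, 2.041, -0.005]
wrist_force: [-2.1, -11.9, 6.5]
width: 0.0107
```

```bash
python3 -c "
from h import *
st()"
```

```text
12.2 [564.1  90.   58.2] F [ -2.1 -11.9   6.5] F tool [-12.1  -0.3  -6.4] w 10.7 hd 81.12 z [-0.    -0.004 -1.   ]
```

Emit:
{"method": "servo_tool", "body": {"plan": [[1,[0.02,0,-0.005],[0,0,0]],[1,[0.04,0,-0.005],[0,0,0]],[1,[0.04,0,-0.005],[0,0,0]]]}}

```text
clock: 12.58
tool_pos: [0.5645, 0.0939, 0.0583]
eef_rot: [2.385, 2.042, -0.004]
wrist_force: [-1.3, -9.7, 3.4]
width: 0.0103
```

```bash
python3 -c "
from h import *
st()"
```

```text
12.57 [564.5  93.9  58.3] F [-1.3 -9.7  3.4] F tool [-9.8  0.2 -3.4] w 10.3 hd 81.15 z [-0.001 -0.003 -1.   ]
```

Emit:
{"method": "servo_tool", "body": {"plan": [[1,[0.01,0,-0.003],[0,0,0]],[1,[0.01,0,-0.003],[0,0,0]]]}}

```text
clock: 12.82
tool_pos: [0.5646, 0.0949, 0.0583]
eef_rot: [2.385, 2.043, -0.004]
wrist_force: [-1.5, -7.7, 2.5]
width: 0.0104
```

Emit:
{"method": "servo_tool", "body": {"plan": [[1,[0.01,0,0],[0,0,0]],[1,[0.01,0,0],[0,0,0]]]}}

```text
clock: 13.08
tool_pos: [0.5646, 0.0956, 0.0583]
eef_rot: [2.385, 2.043, -0.004]
wrist_force: [-1.5, -8.4, 2.8]
width: 0.0105
```

Emit:
{"method": "servo_tool", "body": {"plan": [[1,[0.012,0,0],[0,0,0]],[1,[0.012,0,0],[0,0,0]]]}}

```text
clock: 13.32
tool_pos: [0.5647, 0.0965, 0.0583]
eef_rot: [2.385, 2.043, -0.004]
wrist_force: [-0.9, -8.5, 2.3]
width: 0.01
```

Emit:
{"method": "servo_tool", "body": {"plan": [[1,[0.012,0,0],[0,0,0]],[1,[0.012,0,0],[0,0,0]]]}}

```text
clock: 13.58
tool_pos: [0.5648, 0.0974, 0.0583]
eef_rot: [2.385, 2.043, -0.004]
wrist_force: [-0.9, -9.0, 2.7]
width: 0.0109
```

Emit:
{"method": "servo_tool", "body": {"plan": [[1,[0.012,0,0],[0,0,0]],[1,[0.012,0,0],[0,0,0]]]}}

```text
clock: 13.82
tool_pos: [0.5649, 0.0982, 0.0583]
eef_rot: [2.385, 2.042, -0.005]
wrist_force: [-1.6, -9.2, 3.9]
width: 0.0107
```

Emit:
{"method": "servo_tool", "body": {"plan": [[1,[0.012,0,0],[0,0,0]],[1,[0.012,0,0],[0,0,0]]]}}

```text
clock: 14.08
tool_pos: [0.5651, 0.0991, 0.0583]
eef_rot: [2.385, 2.042, -0.005]
wrist_force: [-1.5, -9.9, 3.5]
width: 0.0107
```

Emit:
{"method": "servo_tool", "body": {"plan": [[1,[0.012,0,0],[0,0,0]],[1,[0.012,0,0],[0,0,0]]]}}

```text
clock: 14.32
tool_pos: [0.5652, 0.1, 0.0583]
eef_rot: [2.385, 2.042, -0.005]
wrist_force: [-1.4, -9.9, 2.7]
width: 0.0103
```

Emit:
{"method": "servo_tool", "body": {"plan": [[1,[0.012,0,0],[0,0,0]],[1,[0.012,0,0],[0,0,0]]]}}

```text
clock: 14.58
tool_pos: [0.5653, 0.1008, 0.0583]
eef_rot: [2.385, 2.042, -0.006]
wrist_force: [-1.3, -9.7, 4.2]
width: 0.0104
```

Emit:
{"method": "servo_tool", "body": {"plan": [[1,[0.012,0,0],[0,0,0]],[1,[0.012,0,0],[0,0,0]]]}}

```text
clock: 14.82
tool_pos: [0.5654, 0.1017, 0.0583]
eef_rot: [2.385, 2.042, -0.006]
wrist_force: [-1.9, -10.6, 3.4]
width: 0.0106
```

Emit:
{"method": "servo_tool", "body": {"plan": [[1,[0.012,0,0],[0,0,0]],[1,[0.012,0,0],[0,0,0]]]}}

```text
clock: 15.08
tool_pos: [0.5655, 0.1018, 0.0584]
eef_rot: [2.384, 2.04, -0.008]
wrist_force: [-2.3, -14.5, 5.0]
width: 0.0105
```

Emit:
{"method": "servo_tool", "body": {"plan": [[1,[0.007,0,0],[0,0,0]],[1,[0.007,0,0],[0,0,0]]]}}

```text
clock: 15.32
tool_pos: [0.5655, 0.1019, 0.0584]
eef_rot: [2.384, 2.04, -0.009]
wrist_force: [-3.4, -16.4, 5.8]
width: 0.0108
```

```bash
python3 -c "
from h import *
st()"
```

```text
15.32 [565.5 101.9  58.4] F [ -3.4 -16.4   5.8] F tool [-16.7  -0.8  -5.7] w 10.8 hd 81.09 z [-0.002 -0.007 -1.   ]
```

Emit:
{"method": "servo_tool", "body": {"plan": [[1,[0.004,0,0],[0,0,0]],[1,[0.004,0,0],[0,0,0]],[1,[0.004,0,0],[0,0,0]]]}}

```text
clock: 15.7
tool_pos: [0.5655, 0.1019, 0.0585]
eef_rot: [2.384, 2.039, -0.009]
wrist_force: [-3.3, -17.1, 6.4]
width: 0.0105
```

```bash
python3 -c "
from h import *
st()"
```

```text
15.7 [565.5 101.9  58.5] F [ -3.3 -17.1   6.4] F tool [-17.5  -0.6  -6.3] w 10.5 hd 81.08 z [-0.002 -0.007 -1.   ]
```

Emit:
{"method": "servo_tool", "body": {"plan": [[1,[-0.015,0,-0.002],[0,0,0]],[1,[-0.028,0,-0.004],[0,0,0]],[1,[-0.028,0,-0.004],[0,0,0]]]}}

```text
clock: 16.08
tool_pos: [0.5655, 0.1017, 0.0584]
eef_rot: [2.386, 2.043, -0.005]
wrist_force: [-0.2, -9.2, 1.5]
width: 0.0103
```

```bash
python3 -c "
from h import *
st()"
```

```text
16.07 [565.5 101.7  58.4] F [-0.2 -9.2  1.5] F tool [-9.1  1.2 -1.4] w 10.3 hd 81.14 z [-0.002 -0.003 -1.   ]
```

Emit:
{"method": "servo_tool", "body": {"plan": [[1,[-0.012,0,-0.002],[0,0,0]],[1,[-0.012,0,-0.002],[0,0,0]]]}}

```text
clock: 16.32
tool_pos: [0.5655, 0.1017, 0.0584]
eef_rot: [-2.386, -2.044, 0.003]
wrist_force: [0.1, -5.7, -1.7]
width: 0.0104
```

Emit:
{"method": "servo_tool", "body": {"plan": [[0.85,[0,0,0],[0,0,0]],[0.7,[0,0,0],[0,0,0]],[0.5,[0,0,0],[0,0,0]],[0.4,[0,0,0],[0,0,0]],[0.4,[0,0,0],[0,0,0]],[0.4,[0,0,0],[0,0,0]]]}}

```text
clock: 17.08
tool_pos: [0.566, 0.1022, 0.0593]
eef_rot: [-2.385, -2.044, -0.0]
wrist_force: [0.9, -0.5, 0.0]
width: 0.0513
```

```bash
python3 -c "
from h import *
st()"
```

```text
17.07 [566.  102.2  59.3] F [ 0.9 -0.5  0. ] F tool [-0.4  1.  -0. ] w 51.3 hd 81.2 z [ 0.  0. -1.]
```

Emit:
{"method": "servo_tool", "body": {"plan": [[0.4,[0,0,-0.2],[0,0,0]],[0.4,[0,0,-0.6],[0,0,0]],[0.4,[0,0,-1],[0,0,0]]]}}

```text
clock: 17.45
tool_pos: [0.566, 0.1021, 0.1412]
eef_rot: [2.385, 2.044, 0.001]
wrist_force: [0.4, -0.5, -0.1]
width: 0.0512
```

Emit:
{"method": "servo_tool", "body": {"plan": [[0.4,[-0.5,-0.3,-0.5],[0,0,0]],[0.4,[-1,-0.8,-0.8],[0,0,0]],[0.4,[-1,-1,-0.8],[0,0,0]]]}}

```text
clock: 17.82
tool_pos: [0.4739, 0.0339, 0.2069]
eef_rot: [2.386, 2.039, 0.006]
wrist_force: [1.1, 0.5, 0.1]
width: 0.0512
```

Emit:
{"method": "servo_tool", "body": {"plan": [[0.4,[-0.5,-0.5,0],[0,0,0]],[0.4,[-1,-1,0],[0,0,0]],[0.4,[-1,-1,0],[0,0,0]],[0.4,[-1,-1,0],[0,0,0]]]}}

```text
clock: 18.32
tool_pos: [0.384, -0.0313, 0.2037]
eef_rot: [2.385, 2.044, 0.002]
wrist_force: [0.4, 0.3, 0.2]
width: 0.0509
```

```bash
python3 - <<'E'
from h import *
st()
s=snapshot('scene');t=snapshot('top')
a=cv2.resize(s['img'][230:350,340:500],(480,360),interpolation=cv2.INTER_CUBIC);b=cv2.resize(t['img'][200:290,160:290],(320,222),interpolation=cv2.INTER_CUBIC);c=cv2.resize(t['img'][100:350,100:500],(320,200));b=np.vstack([b,c]);a=cv2.copyMakeBorder(a,0,62,0,0,0)
cv2.imwrite('pics/f1.png',np.hstack([a,b]))
d=np.array([.153,.988])
for n,q,b in(("scene",s,(340,225,440,300)),("top",t,(210,225,260,275))):
    wh=hsvmask(q['img'],(100,150,90),(130,255,255),b)
    try: print(n,"blue",rect_world(q,wh,.026))
    except Exception as e: print(n,e)
E
```

```text
18.32 [384.  -31.3 203.7] F [0.4 0.3 0.2] F tool [ 0.3  0.4 -0.2] w 50.9 hd 81.19 z [ 0.002  0.    -1.   ]
scene blue ((569.5, 105.4), (42.7, 45.2), 78.7)
top blue ((565.2, 105.8), (49.6, 44.0), 80.9)
```

View pics/f1.png

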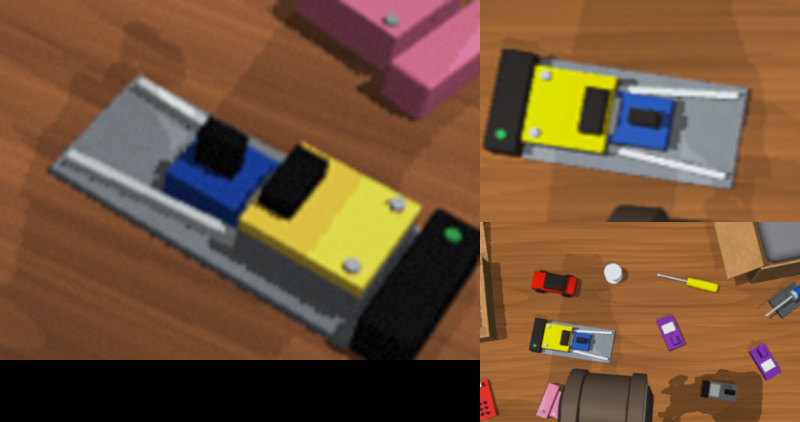

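```bash
python3 -c "
from h import *
st();print(close_job())"
```

```text
18.43 [384.3 -31.  203.4] F [ 0.2 -0.4 -0.5] F tool [-0.4  0.2  0.5] w 51.3 hd 81.26 z [ 0.001  0.    -1.   ]
the job is handed in; nothing more can be done
None
```

The blue pack is in the yellow-hooded dock, nose first, pressed against the hidden stop and released. I handed the job in at 18.4 s on the robot's clock.

- **Pressing home:** Sliding past the toe and towards the stop took about 8 to 12 N. The force rose slightly over the last 4 mm, which fits the contact pin being pressed in. Movement then stopped with the nose about 40 mm inside the mouth, within the expected 34 to 48 mm. I held it at 17.5 N along the slide, measured at the wrist. That figure includes the drag, so the force on the stop itself was lower. I eased off before opening the gripper.
- **Last checks:** In the top picture the tail sits about 51 mm before the mouth. That puts the nose about 39 to 40 mm in, which agrees with where I felt the stop. In the same pictures the grey pack and the other bench items that could be seen looked undisturbed. The black tape roll and part of the pink look-alike were hidden behind the arm. The arm was clear of everything.
- **Uncertain or disagreeing:** I can't read the pin's travel directly, so "pressed in" rests on feel and position. The two cameras disagreed by 3 to 4 mm in world x throughout, so I steered by the offset between pack and dock within one view. No check failed.

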